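# Unpin and open the yellow-lidded slide case

## Robot

A 6-joint arm with a two-finger parallel gripper is mounted at the origin on the work surface. World frame = base frame: x ahead of the robot, y to its left, z up, the work surface at z = 0. Lengths are in m, angles in rad, forces in N, time in s.
With the tool pointing down it reaches from about 0.35 to 0.775 m from the base axis. Payload 7.3 kg.
Tool frame: the origin (TCP) lies on the centre line of the jaws, within the pads' length; the fingertips stand 11 mm ahead of it and the grasp point (between the pads) lies 8 mm behind it; y points along the fingers, x is the direction in which the jaws open and shut, and the axes are right-handed (so a half turn about y gives the same grasp; the last joint's range is limited). The gripper opens to 92 mm and grips with 3 to 60 N. Pads are 19 mm wide; open, the fingers measure 130 mm over their backs; the gripper's body (75 mm by 190 mm) begins 47 mm behind the grasp point.
Start: joints at [1.202, 0.342, 1.524, -0, 1.275, -0.146], TCP at [0.116, 0.512, 0.238] pointing down, gripper open.
Joint ranges: [-2.53, 2.53], [-0.77, 2.02], [0.04, 2.7], [-1, 4.14], [0.28, 2.66], [-3.11, 3.11]. Speed limits (rad/s): [2.57, 2.57, 3.14, 3.14, 3.14, 3.14].

## Interface

Orientations are given as a unit quaternion [w, x, y, z].
In Python, from plant import r gives the robot as it stands. The module is installed in compiled form; this text tells all that it offers.
- The arm moves only by the tool drive_tool, never from a script. Its argument "moves" is text: rows parted by semicolons, each of 5 numbers parted by spaces: the shift along the tool's x, y, z in m, then the turn about the tool's y in rad, then the closure, from 0 (fully open) to 1 (shut). A call has exactly 10 rows; each row is the pose to reach, as a shift and turn from the pose commanded when the call began, along the tool's axes at that moment; what a row does not reach only later rows make up. A row lasts 1/12 s, in which the tool goes at most 41.7 mm and 7.16 degrees, less where a joint would pass 70% of its speed; a pose out of reach is approached as far as the arm can. A call with a gripper value outside its range is refused whole. The fingers move at their own pace and stop on an object; the grip force is fixed at half the most. Time passes only in rows, so rows that repeat a pose let the fingers close, or fill a call up. It gives the time, the measured TCP pose, the force and the opening at its end, in the units of the state.
- r.sense(): the state, without advancing time (a new reading comes with each control period).
- r.grab_frame(name): name is "scene" or "side" or "wrist"; returns a dict with "img" (420x560x3 uint8, red, green, blue), "depth" (420x560 float32, m along the optical axis (not along the pixel's ray), 0 where there is no reading), "vertical_fov" (degrees; the focal length in pixels is half the picture's height over the tangent of half this angle, whatever the lens; pixels are square), "cx", "cy" (the principal point, pixels), "k1" (the pictures are not rectified: a ray, as slopes to the right and down, at radius r is drawn at 1 + k1 r^2 times it, then the intrinsics apply), "rvec" (rotation vector, rad) and "tvec" (3), from world to camera coordinates, as OpenCV has them; the wrist camera has in their place "T_tool_cam" (4x4, takes a point from camera to tool coordinates, whose origin is the TCP and whose axes are the tool frame's). Camera axes: x right, y down, z forward; pixel columns grow to the right and rows downward; lengths in m; the calibration is good to about 2 mm. A picture is of the moment at which its call begins: read the wrist's pose just before it.
- r.job_done(): hands the job in, once; it reports no verdict.
Trained networks look in a picture, given as the dict that the camera call returned (one of the last four; its "shot" number tells which), for a name from the list of things; names that differ only in an ending like _2 or _b are one class to them, and where a whole thing is asked for, a point or a joint stands for the part that bears it (a point fixed in the world has none). Each returns a list of dicts, best first, with "confidence" (0 to 1); they miss things now and then, are a little off and sometimes report something else, mostly with a low value. They report only what shows in the picture. A call takes as long as a camera call. They do not tell look-alikes from the thing itself.
- r.trace(picture, label): "mask" (420x560 bool, what is visible of it) and "centre" ([column, row] in pixels, amid what is visible of it).
The state is a dict: "t": time; "qpos": joint angles; "qvel": joint speeds; "tau": joint torques, N m; "tcp_pos": TCP position; "ee_rot": TCP orientation; "wrist_force": force on the tool from outside, world axes, zero at the start; "wrist_torque": the same for the moment, N m; "gripper_width": finger opening in m.
Only numpy, scipy, OpenCV 4.12 (cv2) and the standard library are available. Lean on these libraries where they do the work, as an engineer would, in place of code of your own. Each camera call takes 0.05 s, during which the arm holds its last target.

## Task

Open the microscope-slide case with the yellow lid and leave the grey-lidded one alone: draw its red-handled pin out of the staple sideways and put it down inside the blue tray. Then lift the yellow lid off and lay it gently, handle up, square in the middle of the green mat, its long sides along the mat's long sides.

Things in the scene. Friction and masses are not known exactly. Their poses are not given: they have to be found in the camera images.
- pin: Pin of the yellow-lidded case, level on that lid: upright red grip 14 (x) by 20 (y) by 40 mm high; 7 mm steel shaft from its +y face, level with its foot, tip at y = +63 mm. Origin: centre of the grip's underside, z up. The shaft passes through a steel staple's eye. To free it pull along its own -y 25 mm or more (40 is ample) before raising it over 5 mm. 40 g.
- lid: Yellow loose lid, plate 160 (x) by 130 (y) by 8 mm, on a white case 55 mm high; 5 mm locating lip below. Black handle bar 20 (x) by 70 (y) mm centred at x = +5, 32 to 48 mm above the origin. Origin: centre of plate's underside, z up. A fixed staple rises through its slot at x = -58, to 31 mm; the pin's grip starts at x = -58, y = -48. Lifts straight up, clear after 40 mm. 175-350 g.
- tray: Blue open tray, 160 (x) by 130 (y) by 28 mm high, walls 4 mm, floor 4 mm thick, fixed. Origin: centre of its underside; z up.
- mat: Flat green mat, 200 (x) by 170 (y) by 4 mm thick, fixed to the bench. Origin: centre of its underside; z up.
- spare_pin: Bystander: the red-handled pin that holds the grey lid of the second case; this pin, its lid and its white case have the same sizes, offsets, origin and axes as those of the yellow-lidded case. Leave it alone, in its staple. The highest point of either closed case is 103 mm above the bench; both cases are fixed.
Things that resemble listed ones, but are neither listed nor needed, are in the scene too. Of the things shaped like the tray, the blue one is meant.

How it is judged:
By the outcome, as a careful person would: the job done as asked, in the order asked, and still so for the second after the job is handed in, with the robot touching nothing.
It also fails if it takes over 61 s, if anything falls off the work surface, if the arm or the gripper's body presses on something with over 40 N, if the wrist force passes 120 N, or if a joint passes its speed limit or range.

## Working session

There is one attempt and no reset: what is moved stays moved. The work goes in short steps, Python scripts to look and compute and a tool call to move; the robot and the scene stay as the last step left them, time stands still between calls to the robot, and variables do not carry over. Pictures are saved under pics/ and viewed, and the job is handed in when it is done.

Besides the shell and the picture viewer there is one more tool, called after ">>>" by a JSON object that holds its "fn" and its "kwargs". drive_tool: Moves the arm, as the interface text tells. Its arguments: {"type":"object","properties":{"moves":{"type":"string"}},"required":["moves"]}

```bash
mkdir -p pics; cat > h.py <<'E'
import numpy as np, cv2
from scipy.spatial.transform import Rotation as R
from plant import r
np.set_printoptions(precision=4,suppress=True)
def cam(f, s=None):
    fl=210/np.tan(np.radians(f["vertical_fov"])/2)
    if "rvec" in f:
        Rm=cv2.Rodrigues(np.array(f["rvec"],float))[0]; t=np.array(f["tvec"],float).ravel()
        Rw=Rm.T; tw=-Rm.T@t
    else:
        T=np.array(f["T_tool_cam"]); q=s["ee_rot"]; Rt=R.from_quat([q[1],q[2],q[3],q[0]]).as_matrix()
        Rw=Rt@T[:3,:3]; tw=Rt@T[:3,3]+np.array(s["tcp_pos"])
    return fl,Rw,tw
def cloud(f,s=None):
    fl,Rw,tw=cam(f,s)
    v,u=np.mgrid[:420,:560].astype(float)
    xd=(u-f["cx"])/fl; yd=(v-f["cy"])/fl
    K=np.eye(3); D=np.array([f["k1"],0,0,0,0.])
    p=cv2.undistortPoints(np.stack([xd,yd],-1).reshape(-1,1,2),K,D).reshape(420,560,2)
    d=f["depth"]; P=np.dstack([p[...,0]*d,p[...,1]*d,d])@Rw.T+tw
    P[d==0]=np.nan
    return P
def save(f,n): cv2.imwrite("pics/"+n,cv2.cvtColor(f["img"],cv2.COLOR_RGB2BGR))
def rect(P):
    P=P[np.isfinite(P).all(1)]
    return cv2.minAreaRect((P[:,:2]*1000).astype(np.float32)), np.percentile(P[:,2],[5,50,95])
E
python3 - <<'E'
from h import *
s=r.sense(); print(s)
for n in ["scene","side","wrist"]:
    f=r.grab_frame(n); save(f,n+"0.png"); 
    np.savez(n+"0.npz",P=cloud(f,s),img=f["img"])
    print(n,f["k1"],f["vertical_fov"],cam(f,s)[2])
    for l in ["pin","lid","tray","mat"]:
        for d in r.trace(f,l): print(n,l,d["confidence"],d["centre"],d["mask"].sum())
E
```

```text
{'t': 0.0, 'qpos': array([ 1.202 ,  0.3428,  1.525 ,  0.    ,  1.2754, -0.146 ]), 'qvel': array([ 0.0004, -0.0003,  0.0007,  0.0005,  0.0012,  0.001 ]), 'tau': array([  0.0003, -43.1237, -24.4216,   0.0718,   0.0561,  -0.0002]), 'tcp_pos': array([0.1158, 0.5116, 0.237 ]), 'ee_rot': array([-0.5522,  0.5528,  0.4408, -0.4418]), 'wrist_force': array([ 0.0704, -0.3976, -0.1117]), 'wrist_torque': array([-0.0234, -0.0008,  0.0066]), 'gripper_width': 0.09196636299781098}
scene -0.07721903192534695 50.656169228437776 [1.0721 0.4492 0.6557]
scene pin 0.48 [291.2, 248.1] 236
scene lid 0.69 [294.8, 282.5] 3823
scene tray 0.87 [150.4, 205.6] 2235
scene tray 0.57 [243.7, 213.8] 2302
scene tray 0.56 [208.2, 165.0] 1653
scene mat 0.86 [415.0, 338.2] 7295
side -0.0033327246358376425 42.19261458208944 [-0.8105 -0.4068  1.0097]
side pin 0.59 [255.0, 186.7] 117
side lid 0.77 [247.8, 177.1] 1207
side tray 0.82 [394.8, 289.4] 2816
side tray 0.77 [398.9, 231.7] 2068
side tray 0.58 [320.9, 243.1] 2072
wrist -0.06557971451236928 62.19545976823089 [0.0461 0.5271 0.3849]
```

View pics/scene0.png

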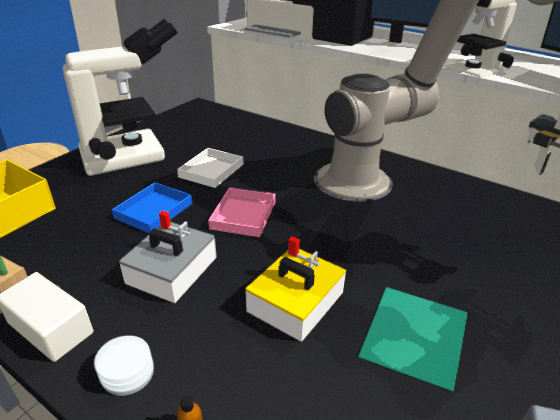

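View pics/side0.png

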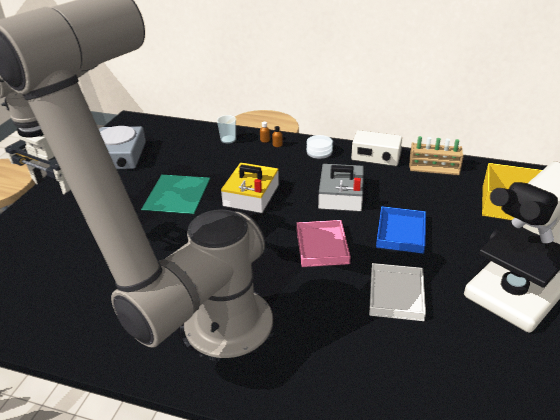

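View pics/wrist0.png

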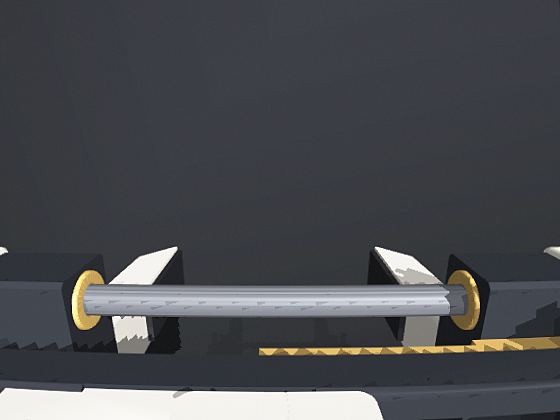

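The scene picture shows the yellow lid at about (297,282) with its pin grip at (293,246), the mat at (415,338) and the blue tray at (152,205). The grey case is at (170,250). In the side view the same things are at (250,183), (258,186), (177,194) and (402,229). Next I'll measure them.

```bash
cat > m.py <<'E'
from h import *
def box(c): 
    (c0,sz,a)=c; return np.array(c0),np.array(sz),a
for n in ["scene","side"]:
    z=np.load(n+"0.npz"); P=z["P"]; hsv=cv2.cvtColor(z["img"],cv2.COLOR_RGB2HSV); H,S,V=[hsv[...,i].astype(int) for i in range(3)]
    ok=np.isfinite(P).all(2); X,Y,Z=P[...,0],P[...,1],P[...,2]
    reach=ok&(np.hypot(X,Y)<0.9)
    sel={"yellow":reach&(H>22)&(H<32)&(S>150)&(Z>.045)&(Z<.075),
     "green":reach&(H>70)&(H<95)&(S>100)&(Z<.02),
     "blue":reach&(H>100)&(H<120)&(S>150)&(Z<.05)&(Z>-.01),
     "red":reach&((H<5)|(H>175))&(S>190)&(Z>.04)}
    for k,m in sel.items():
        nn,lab,st,ce=cv2.connectedComponentsWithStats(m.astype(np.uint8))
        for i in range(1,nn):
            if st[i,4]<40: continue
            Q=P[lab==i]; print(n,k,st[i,4],ce[i],rect(Q),"xy min/max",np.percentile(Q,[2,98],axis=0).ravel())
    Q=P[sel["yellow"]]; c=np.nanmedian(Q,0)
    m=reach&(np.hypot(X-c[0],Y-c[1])<.09)&(V<70)&(Z>.09); print(n,"handle",m.sum(),rect(P[m]))
E
python3 m.py
```

```text
scene yellow 57 [ 33.2982 180.2456] (((604.3818969726562, -637.7814331054688), (60.55221939086914, 3.477353572845459), 89.21632385253906), array([0.0498, 0.0662, 0.0747])) xy min/max [ 0.6024 -0.6669  0.0483  0.6058 -0.6109  0.0749]
scene yellow 359 [ 33.2368 196.0836] (((643.9786987304688, -579.6748046875), (11.078837394714355, 88.93183898925781), 89.9260482788086), array([0.0467, 0.06  , 0.0735])) xy min/max [ 0.6027 -0.5832  0.0456  0.6859 -0.5754  0.0745]
scene yellow 48 [304.125  253.4167] (((442.37060546875, 97.38351440429688), (28.685598373413086, 12.699339866638184), 87.88082885742188), array([0.0592, 0.0608, 0.0628])) xy min/max [0.4362 0.084  0.059  0.4488 0.1112 0.0629]
scene yellow 3110 [295.2807 286.8363] (((516.6080322265625, 127.29857635498047), (131.92453002929688, 164.2519989013672), 88.42201232910156), array([0.0582, 0.0606, 0.0625])) xy min/max [0.4431 0.0643 0.0563 0.5971 0.1919 0.063 ]
scene green 7378 [415.8424 337.8559] (((456.9145202636719, 361.65106201171875), (208.1697540283203, 172.5206298828125), 8.796358108520508), array([-0.0002,  0.002 ,  0.004 ])) xy m
[... 1720 characters left out ...]
396194458), array([0.0027, 0.0083, 0.0304])) xy min/max [ 0.3701 -0.4248  0.0014  0.5368 -0.2941  0.0322]
side red 73 [257.5479 184.9863] (((476.4925231933594, 83.46676635742188), (69.0186767578125, 15.929853439331055), 16.22757911682129), array([0.0709, 0.091 , 0.1073])) xy min/max [0.4465 0.0676 0.0678 0.4626 0.0854 0.1087]
side red 66 [356.8636 183.9091] (((539.88232421875, -207.26986694335938), (17.87445831298828, 17.202621459960938), 9.417216300964355), array([0.0697, 0.0901, 0.107 ])) xy min/max [ 0.5322 -0.2153  0.069   0.5475 -0.2007  0.1088]
side handle 117 (((516.90625, 121.9027328491211), (66.16233825683594, 26.516902923583984), 83.65071868896484), array([0.0922, 0.1014, 0.1083]))
```

```bash
cat >> h.py <<'E'
def rot(s): q=s["ee_rot"]; return R.from_quat([q[1],q[2],q[3],q[0]]).as_matrix()
def plan(pos,yaw,s=None):
    """pos: wanted TCP (world); yaw (deg): wanted world heading of tool x (mod 180)"""
    s=s or r.sense(); M=rot(s); d=M.T@(np.array(pos)-s["tcp_pos"])
    h=np.degrees(np.arctan2(M[1,0],M[0,0])); dy=(yaw-h+90)%180-90
    # turn about tool y by a: heading changes by a*sign(M[2,1])
    print("tcp",s["tcp_pos"],"head %.2f"%h,"t %.2f"%s["t"],"w %.4f"%s["gripper_width"],"F",s["wrist_force"])
    print("shift",d,"turn %.4f"%(np.radians(dy)*np.sign(M[2,1])), "q6 %.2f"%s["qpos"][5])
E
python3 - <<'E'
from h import *
s=r.sense(); print(rot(s)); f=r.grab_frame("wrist"); print(f["T_tool_cam"])
plan([.46,.081,.25],-1.5,s)
E
```

```text
[[ 0.2209  0.0001 -0.9753]
 [ 0.9753  0.0001  0.2209]
 [ 0.0001 -1.     -0.    ]]
[[ 1.     -0.0004  0.0003 -0.0006]
 [-0.0004 -0.2671  0.9637 -0.1479]
 [-0.0003 -0.9637 -0.2671  0.0715]
 [ 0.      0.      0.      1.    ]]
tcp [0.116  0.512  0.2377] head 77.24 t 0.75 w 0.0921 F [ 1.4096  0.4495 -0.0647]
shift [-0.3444 -0.0123 -0.4308] turn 1.3742 q6 -0.15
```

```bash
python3 -c "
from h import *
plan([.50,.09,.28],-1.5)"
```

```text
tcp [0.116  0.512  0.2378] head 77.24 t 0.80 w 0.0916 F [-0.3363  0.2047  0.4054]
shift [-0.3268 -0.0423 -0.4678] turn 1.3742 q6 -0.15
```

>>> {"fn": "drive_tool", "kwargs": {"moves": "-0.327 -0.042 -0.468 1.374 0.5;-0.327 -0.042 -0.468 1.374 0.5;-0.327 -0.042 -0.468 1.374 0.5;-0.327 -0.042 -0.468 1.374 0.5;-0.327 -0.042 -0.468 1.374 0.5;-0.327 -0.042 -0.468 1.374 0.5;-0.327 -0.042 -0.468 1.374 0.5;-0.327 -0.042 -0.468 1.374 0.5;-0.327 -0.042 -0.468 1.374 0.5;-0.327 -0.042 -0.468 1.374 0.5"}}

```text
t: 1.63
tcp_pos: [0.3966, 0.2029, 0.2688]
ee_rot: [0.707, -0.706, -0.033, 0.032]
wrist_force: [0.5, -0.3, 0.0]
gripper_width: 0.0459
```

```bash
python3 -c "
from h import *
plan([.50,.09,.28],-1.5)"
```

```text
tcp [0.3966 0.2029 0.2688] head 5.26 t 1.63 w 0.0459 F [ 0.5348 -0.2847  0.0338]
shift [ 0.0926 -0.0112 -0.1219] turn 0.1179 q6 0.21
```

>>> {"fn": "drive_tool", "kwargs": {"moves": "0.093 -0.011 -0.122 0.118 0.55;0.093 -0.011 -0.122 0.118 0.55;0.093 -0.011 -0.122 0.118 0.55;0.093 -0.011 -0.122 0.118 0.55;0.093 -0.011 -0.122 0.118 0.55;0.093 -0.011 -0.122 0.118 0.55;0.093 -0.011 -0.122 0.118 0.55;0.093 -0.011 -0.122 0.118 0.55;0.093 -0.011 -0.122 0.118 0.55;0.093 -0.011 -0.122 0.118 0.55"}}

```text
t: 2.47
tcp_pos: [0.4995, 0.0933, 0.2795]
ee_rot: [0.707, -0.707, 0.006, -0.007]
wrist_force: [-0.7, 0.0, -0.8]
gripper_width: 0.0408
```

```bash
python3 -c "
from h import *
s=r.sense();f=r.grab_frame('wrist'); save(f,'w1.png'); np.savez('wrist1.npz',P=cloud(f,s),img=f['img']); plan([.5,.09,.28],-1.5,s)"
```

```text
tcp [0.4995 0.0933 0.2795] head -1.05 t 2.47 w 0.0408 F [-0.7438  0.0162 -0.756 ]
shift [ 0.0005 -0.0005 -0.0033] turn 0.0078 q6 0.05
```

View pics/w1.png

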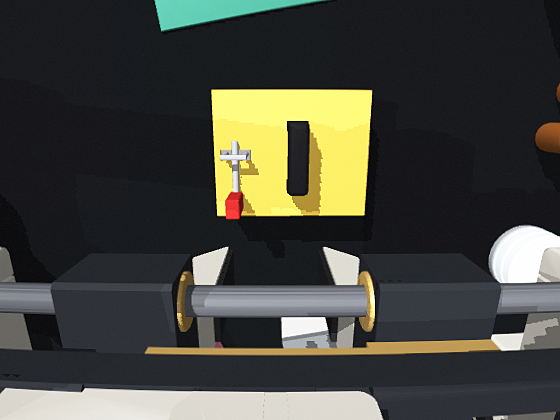

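The wrist picture shows the yellow lid at (212–372, 90–216). The pin grip is at (234,205), the staple at (235,156), the handle at (298,158) and a mat corner at (162,30).

```bash
cat > m2.py <<'E'
from h import *
z=np.load("wrist1.npz"); P=z["P"]; hsv=cv2.cvtColor(z["img"],cv2.COLOR_RGB2HSV); H,S,V=[hsv[...,i].astype(int) for i in range(3)]
X,Y,Z=P[...,0],P[...,1],P[...,2]
roi=np.zeros((420,560),bool); roi[80:225,200:385]=1
m=roi&(H>22)&(H<34)&(S>120)&(Z>.05)&(Z<.075)
print("lid",rect(P[m]))
m=roi&((H<5)|(H>175))&(S>180)
print("red",m.sum(),rect(P[m])); t=m&(Z>.099); print("redtop",t.sum(),rect(P[t]))
m=roi&(V<70)&(Z>.095); print("handle",m.sum(),rect(P[m]))
m=roi&(S<60)&(V>100)&(Z>.063)&(X<.49)
for a,b in [(.064,.074),(.074,.095)]:
    t=m&(Z>a)&(Z<b); print("steel",t.sum(),rect(P[t]))
E
python3 m2.py
```

```text
lid (((516.3509521484375, 126.08464050292969), (128.842529296875, 160.94979858398438), 88.92000579833984), array([0.0626, 0.0638, 0.0651]))
red 420 (((453.522705078125, 63.26961135864258), (55.150306701660156, 16.658525466918945), 74.20466613769531), array([0.0747, 0.1031, 0.1046]))
redtop 281 (((458.0602722167969, 79.69771575927734), (19.92584800720215, 13.477073669433594), 88.88286590576172), array([0.1018, 0.1036, 0.1048]))
handle 1536 (((511.09344482421875, 107.88816833496094), (108.14216613769531, 45.790897369384766), 60.65989303588867), array([0.101 , 0.1035, 0.1048]))
steel 292 (((461.7851257324219, 116.35670471191406), (22.99481201171875, 51.45070266723633), 11.025908470153809), array([0.0683, 0.0701, 0.0716]))
steel 138 (((458.55914306640625, 127.4634017944336), (4.741024971008301, 24.754150390625), 89.1229476928711), array([0.0834, 0.0866, 0.0878]))
```

```bash
python3 -c "
from h import *
plan([.458,.0797,.13],-1.1)"
```

```text
tcp [0.4997 0.0932 0.2795] head -1.06 t 2.52 w 0.0414 F [-0.2147  0.0371 -0.2417]
shift [-0.0414  0.1495 -0.0142] turn 0.0007 q6 0.05
```

>>> {"fn": "drive_tool", "kwargs": {"moves": "-0.041 0.03 -0.014 0 0.55;-0.041 0.06 -0.014 0 0.55;-0.041 0.09 -0.014 0 0.55;-0.041 0.12 -0.014 0 0.55;-0.041 0.149 -0.014 0 0.55;-0.041 0.149 -0.014 0 0.55;-0.041 0.149 -0.014 0 0.55;-0.041 0.149 -0.014 0 0.55;-0.041 0.149 -0.014 0 0.55;-0.041 0.149 -0.014 0 0.55"}}

```text
t: 3.35
tcp_pos: [0.4599, 0.0793, 0.132]
ee_rot: [0.707, -0.707, 0.006, -0.008]
wrist_force: [-0.1, -0.2, 0.2]
gripper_width: 0.0412
```

```bash
python3 -c "
from h import *
plan([.458,.0797,.081],-1.1)"
```

```text
tcp [0.4599 0.0793 0.132 ] head -1.13 t 3.35 w 0.0412 F [-0.142  -0.197   0.1682]
shift [-0.0021  0.051   0.0004] turn -0.0005 q6 0.03
```

>>> {"fn": "drive_tool", "kwargs": {"moves": "-0.002 0.015 0 0 0.55;-0.002 0.03 0 0 0.55;-0.002 0.042 0 0 0.55;-0.002 0.05 0 0 0.55;-0.002 0.051 0 0 0.55;-0.002 0.051 0 0 0.55;-0.002 0.051 0 0 0.7;-0.002 0.051 0 0 0.8;-0.002 0.051 0 0 0.9;-0.002 0.051 0 0 1"}}

```text
t: 4.18
tcp_pos: [0.4571, 0.0792, 0.0797]
ee_rot: [0.707, -0.707, 0.007, -0.007]
wrist_force: [-0.5, -0.5, 0.2]
gripper_width: 0.0196
```

```bash
python3 -c "
from h import *
s=r.sense();M=rot(s)
plan(s['tcp_pos']+M@[0,0,-.042],-1.1,s)
f=r.grab_frame('wrist'); save(f,'w2.png')"
```

```text
tcp [0.4571 0.0792 0.0797] head -1.14 t 4.18 w 0.0196 F [-0.5096 -0.5286  0.1849]
shift [-0.     0.    -0.042] turn -0.0007 q6 0.03
```

View pics/w2.png

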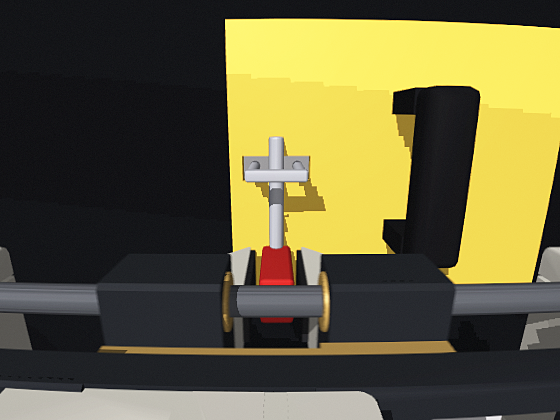

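The red grip at (277,285) sits between the pads, and the shaft runs through the eye at (277,172). The fingers are still closing, so I'll let them finish, then pull along −tool z.

>>> {"fn": "drive_tool", "kwargs": {"moves": "0 0 0 0 1;0 0 0 0 1;0 0 0 0 1;0 0 0 0 1;0 0 -0.005 0 1;0 0 -0.01 0 1;0 0 -0.02 0 1;0 0 -0.03 0 1;0 0 -0.042 0 1;0 0 -0.042 0 1"}}

```text
t: 5.07
tcp_pos: [0.4562, 0.035, 0.0795]
ee_rot: [-0.707, 0.707, -0.007, 0.008]
wrist_force: [-1.4, -4.0, 6.0]
gripper_width: 0.014
```

```bash
python3 -c "
from h import *
s=r.sense();M=rot(s)
plan([.457,.0797-.042,.08],-1.1,s)
f=r.grab_frame('wrist'); save(f,'w3.png')"
```

```text
tcp [0.4562 0.035  0.0795] head -1.20 t 5.07 w 0.0140 F [-1.3695 -3.9661  5.9703]
shift [ 0.0008 -0.0005  0.0027] turn -0.0018 q6 -0.07
```

View pics/w3.png

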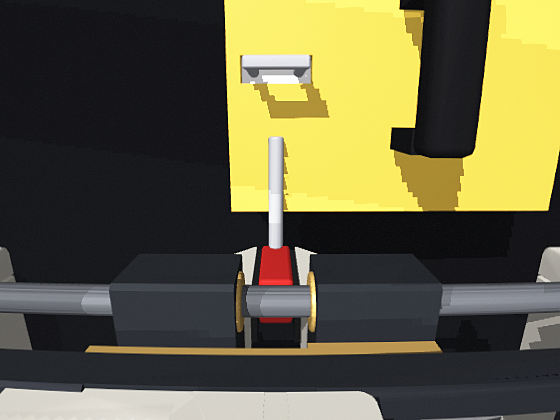

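>>> {"fn": "drive_tool", "kwargs": {"moves": "0 -0.01 0 0 1;0 -0.03 0 0 1;0 -0.06 0 0 1;0 -0.09 0 0 1;0 -0.12 0 0 1;0 -0.14 0 0 1;0 -0.14 0 0 1;0 -0.14 0 0 1;0 -0.14 0 0 1;0 -0.14 0 0 1"}}

```text
t: 5.95
tcp_pos: [0.455, 0.037, 0.2177]
ee_rot: [0.707, -0.707, 0.008, -0.006]
wrist_force: [0.6, -0.6, -0.0]
gripper_width: 0.0137
```

```bash
python3 -c "
from h import *
plan([.455,-.37,.22],4)"
```

```text
tcp [0.455  0.037  0.2177] head -1.16 t 5.95 w 0.0137 F [ 0.554  -0.5996 -0.0081]
shift [ 0.0082 -0.0024 -0.4069] turn -0.0901 q6 -0.07
```

>>> {"fn": "drive_tool", "kwargs": {"moves": "0.008 0 -0.02 -0.09 1;0.008 0 -0.05 -0.09 1;0.008 0 -0.085 -0.09 1;0.008 0 -0.12 -0.09 1;0.008 0 -0.155 -0.09 1;0.008 0 -0.19 -0.09 1;0.008 0 -0.225 -0.09 1;0.008 0 -0.26 -0.09 1;0.008 0 -0.285 -0.09 1;0.008 0 -0.3 -0.09 1"}}

```text
t: 6.78
tcp_pos: [0.4571, -0.2654, 0.2176]
ee_rot: [0.707, -0.706, -0.023, 0.025]
wrist_force: [0.4, 0.8, -0.8]
gripper_width: 0.0138
```

```bash
python3 -c "
from h import *
s=r.sense();f=r.grab_frame('wrist'); save(f,'w4.png'); np.savez('wrist4.npz',P=cloud(f,s),img=f['img'])
plan([.455,-.385,.22],4,s)"
```

```text
tcp [ 0.4571 -0.2654  0.2176] head 3.88 t 6.78 w 0.0138 F [ 0.3518  0.821  -0.7617]
shift [-0.0102 -0.0026 -0.1191] turn -0.0021 q6 -0.74
```

View pics/w4.png

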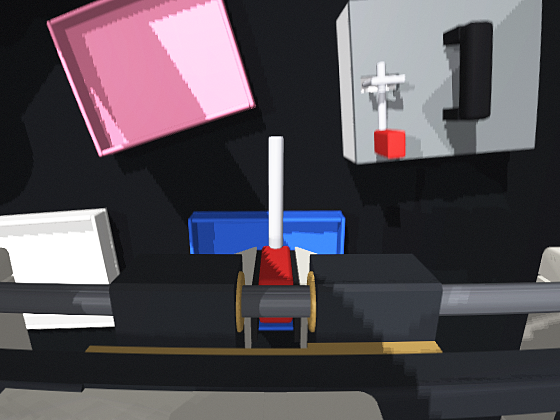

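The pin is held at (275,280) and the blue tray's near rim runs (190–345, 213), almost level. I'll measure the rim.

```bash
python3 -c "
from h import *
z=np.load('wrist4.npz');P=z['P'];hsv=cv2.cvtColor(z['img'],cv2.COLOR_RGB2HSV);H,S,V=[hsv[...,i].astype(int) for i in range(3)]
m=(H>105)&(H<125)&(S>140)&(V>60)&(P[...,2]>.02)&(P[...,2]<.035); m[260:]=0; Q=P[m]
print(m.sum(),rect(Q)); 
for lo,hi in [(-9,9)]: print(np.percentile(Q,[1,99],axis=0))
e=Q[Q[:,1]>np.percentile(Q[:,1],60)]; print(np.polyfit(e[:,0],e[:,1],1))
"
```

```text
1185 (((450.5129699707031, -312.4535217285156), (160.37310791015625, 42.38997268676758), 3.832916498184204), array([0.0212, 0.028 , 0.0296]))
[[ 0.3711 -0.3354  0.0204]
 [ 0.5304 -0.2871  0.0303]]
[ 0.0519 -0.316 ]
```

>>> {"fn": "drive_tool", "kwargs": {"moves": "-0.007 0 -0.03 0 1;-0.007 0 -0.06 0 1;-0.007 0 -0.09 0 1;-0.007 0 -0.11 0 1;-0.007 0 -0.116 0 1;-0.007 0.02 -0.116 0 1;-0.007 0.05 -0.116 0 1;-0.007 0.08 -0.116 0 1;-0.007 0.11 -0.116 0 1;-0.007 0.13 -0.116 0 1"}}

```text
t: 7.67
tcp_pos: [0.4583, -0.3761, 0.0859]
ee_rot: [0.708, -0.705, -0.024, 0.026]
wrist_force: [-0.5, 0.6, -0.4]
gripper_width: 0.0141
```

```bash
python3 -c "
from h import *
s=r.sense();f=r.grab_frame('wrist'); save(f,'w5.png'); 
plan([.458,-.382,.0215],4,s)"
```

```text
tcp [ 0.4583 -0.3761  0.0859] head 4.07 t 7.67 w 0.0141 F [-0.4836  0.5651 -0.3941]
shift [-0.0005  0.0643 -0.0062] turn 0.0013 q6 -0.89
```

View pics/w5.png

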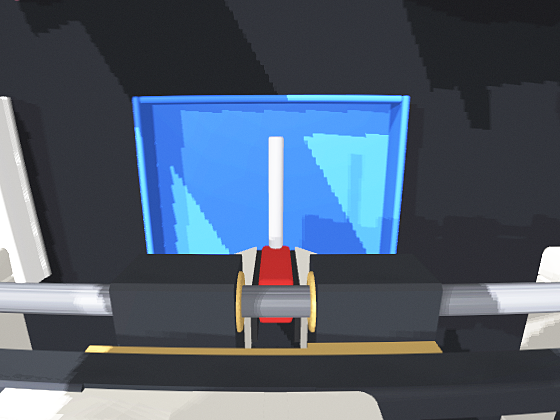

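The pin hangs over the tray's inside, with its shaft at (276,137–245) and the tray at (135–408, 97–). I'll lower it.

>>> {"fn": "drive_tool", "kwargs": {"moves": "0 0.015 -0.003 0 1;0 0.03 -0.003 0 1;0 0.042 -0.003 0 1;0 0.05 -0.003 0 1;0 0.056 -0.003 0 1;0 0.06 -0.003 0 1;0 0.062 -0.003 0 1;0 0.063 -0.003 0 1;0 0.063 -0.003 0 1;0 0.063 -0.003 0 1"}}

```text
t: 8.55
tcp_pos: [0.4596, -0.3823, 0.0268]
ee_rot: [-0.706, 0.707, 0.025, -0.024]
wrist_force: [0.0, 0.1, -0.2]
gripper_width: 0.0139
```

```bash
python3 -c "
from h import *
plan([.458,-.382,.0205],4)"
```

```text
tcp [ 0.4596 -0.3823  0.0268] head 4.01 t 8.55 w 0.0139 F [ 0.0312  0.0825 -0.2399]
shift [-0.0015  0.0062  0.0004] turn 0.0001 q6 -0.89
```

>>> {"fn": "drive_tool", "kwargs": {"moves": "0 0.002 0 0 1;0 0.004 0 0 1;0 0.006 0 0 1;0 0.006 0 0 1;0 0.006 0 0 1;0 0.006 0 0 0.75;0 0.006 0 0 0.7;0 0.006 0 0 0.65;0 0.006 0 0 0.65;0 0.006 0 0 0.65"}}

```text
t: 9.38
tcp_pos: [0.4593, -0.382, 0.0201]
ee_rot: [0.707, -0.707, -0.025, 0.025]
wrist_force: [0.4, -0.5, 0.7]
gripper_width: 0.0317
```

```bash
python3 -c "
from h import *
plan([.458,-.382,.22],4)"
```

```text
tcp [ 0.4593 -0.382   0.0201] head 4.01 t 9.38 w 0.0317 F [ 0.3987 -0.4691  0.6857]
shift [-0.0013 -0.1999  0.0002] turn 0.0001 q6 -0.89
```

>>> {"fn": "drive_tool", "kwargs": {"moves": "0 -0.01 0 0 0.65;0 -0.03 0 0 0.65;0 -0.06 0 0 0.65;0 -0.1 0 0 0.65;0 -0.14 0 0 0.65;0 -0.18 0 0 0.65;0 -0.2 0 0 0.65;0 -0.2 0.03 0 0.65;0 -0.2 0.07 0 0.65;0 -0.2 0.1 0 0.65"}}

```text
t: 10.22
tcp_pos: [0.4517, -0.2805, 0.2213]
ee_rot: [0.707, -0.707, -0.025, 0.024]
wrist_force: [0.7, 0.9, 0.2]
gripper_width: 0.032
```

```bash
python3 -c "
from h import *
s=r.sense();f=r.grab_frame('side'); save(f,'s6.png'); 
plan([.50,.20,.26],8.7,s)"
```

```text
tcp [ 0.4517 -0.2805  0.2213] head 3.96 t 10.22 w 0.0320 F [0.6655 0.8809 0.1925]
shift [ 0.0814 -0.0386  0.476 ] turn -0.0827 q6 -0.77
```

View pics/s6.png

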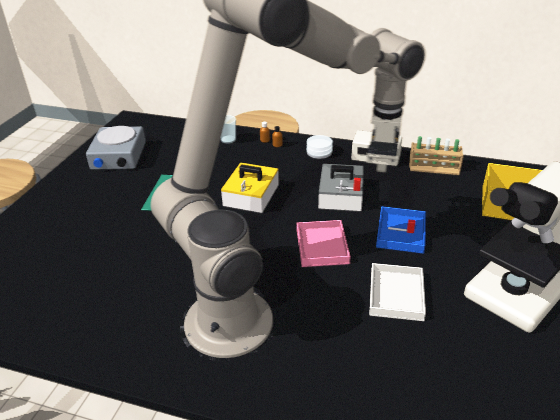

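The side picture shows the pin lying in the blue tray at (405,228). Next I'll look at the mat from above.

```bash
python3 -c "
from h import *
plan([.465,.29,.28],8.7)"
```

```text
tcp [ 0.4513 -0.2755  0.2212] head 4.12 t 10.27 w 0.0323 F [ 0.627   4.8993 -0.1709]
shift [ 0.0543 -0.0567  0.5633] turn -0.0799 q6 -0.77
```

>>> {"fn": "drive_tool", "kwargs": {"moves": "0.003 -0.006 0.03 -0.01 0.5;0.007 -0.012 0.07 -0.02 0.4;0.01 -0.018 0.11 -0.03 0.4;0.014 -0.024 0.15 -0.04 0.4;0.018 -0.03 0.19 -0.05 0.4;0.021 -0.036 0.23 -0.06 0.4;0.025 -0.042 0.27 -0.07 0.4;0.029 -0.048 0.31 -0.08 0.4;0.032 -0.057 0.34 -0.08 0.4;0.034 -0.057 0.36 -0.08 0.4"}}

```text
t: 11.1
tcp_pos: [0.4613, 0.082, 0.2797]
ee_rot: [0.705, -0.705, -0.055, 0.052]
wrist_force: [0.2, -1.3, 1.0]
gripper_width: 0.0555
```

>>> {"fn": "drive_tool", "kwargs": {"moves": "0.004 0 0.03 0 0.4;0.008 0 0.065 0 0.4;0.011 0 0.1 0 0.4;0.014 0 0.13 0 0.4;0.016 0 0.16 0 0.4;0.018 0 0.18 0 0.4;0.02 0 0.19 0 0.4;0.02 0 0.19 0 0.4;0.02 0 0.19 0 0.4;0.02 0 0.19 0 0.4"}}

```text
t: 11.93
tcp_pos: [0.4527, 0.2688, 0.2774]
ee_rot: [-0.705, 0.705, 0.053, -0.053]
wrist_force: [0.3, 0.1, -0.1]
gripper_width: 0.0551
```

```bash
python3 -c "
from h import *
s=r.sense();f=r.grab_frame('wrist'); save(f,'w7.png'); np.savez('wrist7.npz',P=cloud(f,s),img=f['img'])
plan([.465,.29,.28],8.7,s)
P=cloud(f,s);hsv=cv2.cvtColor(f['img'],cv2.COLOR_RGB2HSV);H,S,V=[hsv[...,i].astype(int) for i in range(3)]
m=(H>65)&(H<100)&(S>90)&(abs(P[...,2])<.02); m[300:]=0
Q=P[m]; print(m.sum(),rect(Q)); print(cv2.boxPoints(rect(Q)[0]))
m=(H>22)&(H<34)&(S>120)&(P[...,2]>.055)&(P[...,2]<.075);m[300:]=0; print(rect(P[m]))
"
```

```text
tcp [0.4527 0.2688 0.2774] head 8.54 t 11.93 w 0.0551 F [ 0.3263  0.0566 -0.0881]
shift [ 0.0154 -0.0026  0.0191] turn -0.0028 q6 0.24
25998 (((459.476806640625, 360.9403076171875), (202.61349487304688, 172.56472778320312), 8.631887435913086), array([0.0034, 0.0048, 0.0062]))
[[346.3678 431.0407]
 [372.2673 260.4306]
 [572.5858 290.8399]
 [546.6863 461.45  ]]
(((484.4368591308594, 171.91908264160156), (41.409637451171875, 94.1919937133789), 89.25265502929688), array([0.0613, 0.0637, 0.0649]))
```

View pics/w7.png

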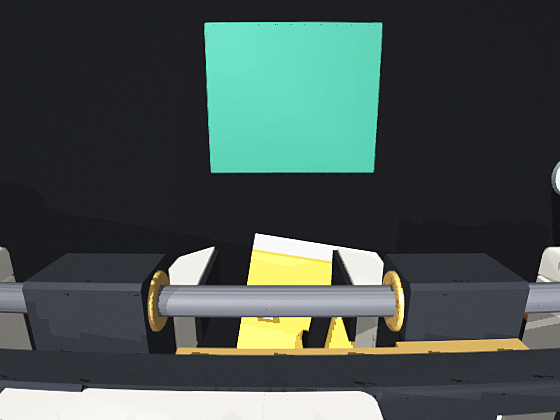

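The mat's whole outline shows at (205–382, 23–173). It measures 203×173 mm, centred at (0.4595, 0.361) with yaw 8.6°, and the scene camera agrees. Next is the lid handle.

```bash
python3 -c "
from h import *
plan([.5214,.1261,.17],-1.1)"
```

```text
tcp [0.4527 0.2687 0.2775] head 8.51 t 11.98 w 0.0554 F [ 0.2142 -0.4405 -0.3585]
shift [ 0.0468  0.1075 -0.1512] turn 0.1677 q6 0.24
```

>>> {"fn": "drive_tool", "kwargs": {"moves": "0.01 0 -0.03 0.05 0.55;0.02 0 -0.06 0.1 0.55;0.03 0.01 -0.09 0.15 0.55;0.04 0.03 -0.12 0.168 0.55;0.047 0.06 -0.14 0.168 0.55;0.047 0.09 -0.151 0.168 0.55;0.047 0.107 -0.151 0.168 0.55;0.047 0.107 -0.151 0.168 0.55;0.047 0.107 -0.151 0.168 0.55;0.047 0.107 -0.151 0.168 0.55"}}

```text
t: 12.82
tcp_pos: [0.5223, 0.1275, 0.1718]
ee_rot: [0.707, -0.707, 0.006, -0.007]
wrist_force: [0.5, -0.1, 0.4]
gripper_width: 0.0411
```

```bash
python3 -c "
from h import *
s=r.sense();f=r.grab_frame('wrist'); save(f,'w8.png'); 
plan([.5214,.1261,.12],-1.1,s)
P=cloud(f,s);hsv=cv2.cvtColor(f['img'],cv2.COLOR_RGB2HSV);H,S,V=[hsv[...,i].astype(int) for i in range(3)]
m=(V<80)&(P[...,2]>.098)&(P[...,2]<.108)&(abs(P[...,0]-.52)<.03)&(P[...,1]>.07);m[247:]=0; Q=P[m]; print(m.sum(),rect(Q),np.percentile(Q,[1,99],axis=0))
"
```

```text
tcp [0.5223 0.1275 0.1718] head -1.06 t 12.82 w 0.0411 F [ 0.4575 -0.1385  0.4235]
shift [-0.001   0.0518 -0.0015] turn 0.0007 q6 0.12
2058 (((521.8265380859375, 138.1699676513672), (45.90834426879883, 19.516244888305664), 88.21034240722656), array([0.1008, 0.1035, 0.1047])) [[0.512  0.1163 0.0996]
 [0.5312 0.1606 0.1051]]
```

View pics/w8.png

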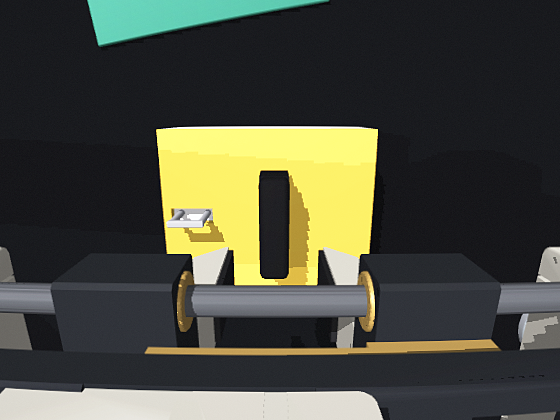

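The handle is at (273,225), between the fingers. Its axis is at x≈0.5215 and its centre at y≈0.126, as computed. I'll descend and grip.

>>> {"fn": "drive_tool", "kwargs": {"moves": "-0.001 0.015 -0.001 0 0.55;-0.001 0.035 -0.001 0 0.55;-0.001 0.055 -0.001 0 0.55;-0.001 0.07 -0.001 0 0.55;-0.001 0.08 -0.001 0 0.55;-0.001 0.084 -0.001 0 0.55;-0.001 0.084 -0.001 0 0.55;-0.001 0.084 -0.001 0 0.6;-0.001 0.084 -0.001 0 0.65;-0.001 0.084 -0.001 0 0.7"}}

```text
t: 13.7
tcp_pos: [0.5211, 0.1269, 0.0873]
ee_rot: [0.707, -0.707, 0.006, -0.007]
wrist_force: [-0.7, -0.3, -0.2]
gripper_width: 0.0302
```

>>> {"fn": "drive_tool", "kwargs": {"moves": "0 0 0 0 0.8;0 0 0 0 0.9;0 0 0 0 1;0 0 0 0 1;0 0 0 0 1;0 0 0 0 1;0 0 0 0 1;0 0 0 0 1;0 0 0 0 1;0 0 0 0 1"}}

```text
t: 14.53
tcp_pos: [0.5209, 0.1268, 0.0868]
ee_rot: [0.707, -0.707, 0.006, -0.007]
wrist_force: [0.3, 1.0, 6.2]
gripper_width: 0.0195
```

```bash
python3 -c "
from h import *
plan([.5214,.1261,.087],-1.1)"
```

```text
tcp [0.5209 0.1268 0.0868] head -1.03 t 14.53 w 0.0195 F [0.3151 1.0235 6.2234]
shift [ 0.0006 -0.0002 -0.0007] turn 0.0013 q6 0.11
```

>>> {"fn": "drive_tool", "kwargs": {"moves": "0 -0.005 0 0 1;0 -0.012 0 0 1;0 -0.022 0 0 1;0 -0.034 0 0 1;0 -0.048 0 0 1;0 -0.064 0 0 1;0 -0.08 0 0 1;0 -0.095 0 0 1;0 -0.1 0 0 1;0 -0.1 0 0 1"}}

```text
t: 15.37
tcp_pos: [0.5211, 0.1269, 0.188]
ee_rot: [0.707, -0.707, 0.005, -0.007]
wrist_force: [-0.2, -0.3, -2.7]
gripper_width: 0.0198
```

```bash
python3 -c "
from h import *
s=r.sense();f=r.grab_frame('wrist'); save(f,'w9.png'); f2=r.grab_frame('scene'); save(f2,'s9.png')
c=np.array([.4595,.361]);a=np.radians(8.65);o=np.array([.0045,.0006]);p=c+[o[0]*np.cos(a)-o[1]*np.sin(a),o[0]*np.sin(a)+o[1]*np.cos(a)]
print(p); plan([*p,.19],8.7,s)
P=cloud(f,s);hsv=cv2.cvtColor(f['img'],cv2.COLOR_RGB2HSV);H,S,V=[hsv[...,i].astype(int) for i in range(3)]
m=(H>22)&(H<34)&(S>120)&(P[...,2]>.1);m[245:]=0; Q=P[m]; print(m.sum(),rect(Q))
"
```

```text
[0.4639 0.3623]
tcp [0.5211 0.1269 0.188 ] head -1.03 t 15.37 w 0.0198 F [-0.1854 -0.2748 -2.7466]
shift [-0.0615 -0.0021  0.2343] turn -0.1698 q6 0.11
32417 (((516.9597778320312, 162.04684448242188), (58.07938003540039, 160.7826690673828), 88.9683837890625), array([0.1639, 0.165 , 0.166 ]))
```

View pics/w9.png

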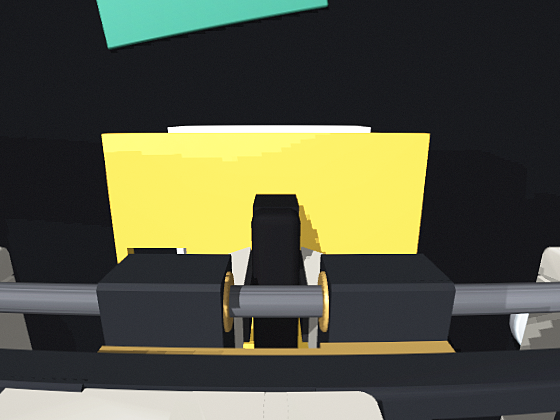

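View pics/s9.png

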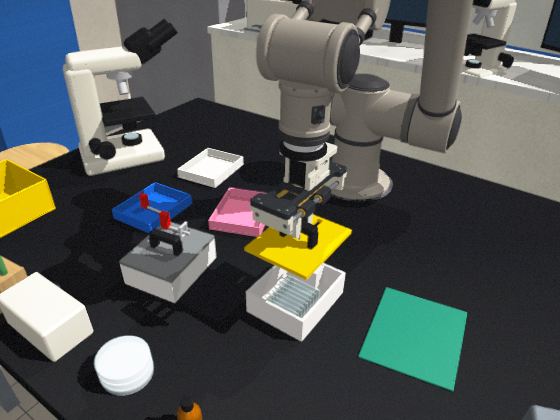

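The lid hangs level in the jaws, clear of the staple, and its yaw of −1.03° matches the tool. Now over to the mat.

>>> {"fn": "drive_tool", "kwargs": {"moves": "-0.004 0 0.012 -0.01 1;-0.01 0 0.035 -0.03 1;-0.017 0 0.065 -0.05 1;-0.025 0 0.095 -0.07 1;-0.033 0 0.125 -0.09 1;-0.041 0 0.155 -0.11 1;-0.048 0 0.185 -0.13 1;-0.055 0 0.21 -0.15 1;-0.06 0 0.228 -0.163 1;-0.0615 0 0.234 -0.17 1"}}

```text
t: 16.3
tcp_pos: [0.461, 0.3648, 0.1849]
ee_rot: [0.705, -0.705, -0.054, 0.056]
wrist_force: [-0.0, -0.9, -2.7]
gripper_width: 0.0198
```

>>> {"fn": "drive_tool", "kwargs": {"moves": "0 0.01 0 0 1;0 0.025 0 0 1;0 0.04 0 0 1;0 0.055 0 0 1;0 0.07 0 0 1;0 0.08 0 0 1;0 0.085 0 0 1;0 0.085 0 0 1;0 0.085 0 0 1;0 0.085 0 0 1"}}

```text
t: 17.13
tcp_pos: [0.4638, 0.3619, 0.1021]
ee_rot: [0.705, -0.705, -0.054, 0.053]
wrist_force: [0.5, -0.7, -2.3]
gripper_width: 0.0195
```

```bash
python3 -c "
from h import *
s=r.sense();f=r.grab_frame('wrist'); save(f,'w10.png'); np.savez('wrist10.npz',P=cloud(f,s),img=f['img'])
plan([.4639,.3623,.055],8.65,s)
P=cloud(f,s);hsv=cv2.cvtColor(f['img'],cv2.COLOR_RGB2HSV);H,S,V=[hsv[...,i].astype(int) for i in range(3)]
m=(H>22)&(H<34)&(S>120)&(P[...,2]>.05);m[245:]=0; print(m.sum(),rect(P[m]))
m=(H>65)&(H<100)&(S>90)&(abs(P[...,2])<.02); m[245:]=0; print(m.sum(),rect(P[m]))
"
```

```text
tcp [0.4638 0.3619 0.1021] head 8.69 t 17.13 w 0.0195 F [ 0.5415 -0.6984 -2.2897]
shift [0.0001 0.0471 0.0003] turn 0.0008 q6 0.38
32556 (((453.4002685546875, 395.9450988769531), (161.0383758544922, 57.92462921142578), 8.63658332824707), array([0.0781, 0.0791, 0.0802]))
10081 (((498.8573303222656, 455.3658142089844), (310.7680358886719, 72.02378845214844), 23.202075958251953), array([0.0035, 0.0048, 0.006 ]))
```

View pics/w10.png

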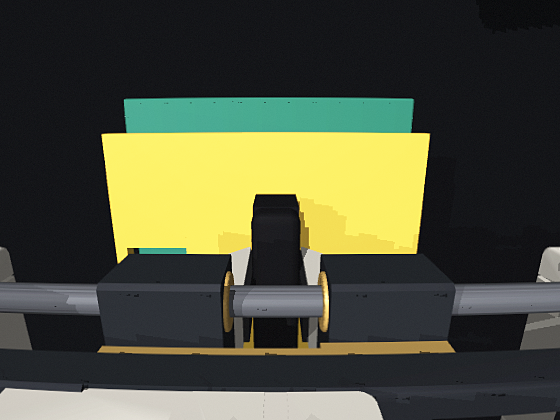

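```bash
python3 -c "
from h import *
z=np.load('wrist10.npz');P=z['P'];hsv=cv2.cvtColor(z['img'],cv2.COLOR_RGB2HSV);H,S,V=[hsv[...,i].astype(int) for i in range(3)]
m=(H>65)&(H<100)&(S>90)&(abs(P[...,2])<.02); m[128:]=0;m[:,:110]=0;m[:,425:]=0
rr=rect(P[m])[0]; a=np.radians(8.65); u=np.array([np.cos(a),np.sin(a)]);v=np.array([-np.sin(a),np.cos(a)])
Q=P[m][:,:2];Q=Q[np.isfinite(Q).all(1)]; print(rr)
U=Q@u;W=Q@v; print('mat ctr along u',(U.min()+U.max())/2,U.max()-U.min(),'v',np.percentile(W,99.5)-.085)
for c in ([.4595,.361],): print(np.array(c)@u,np.array(c)@v)
m=(H>22)&(H<34)&(S>120)&(P[...,2]>.05);m[245:]=0;Q=P[m][:,:2];U=Q@u;W=Q@v;print('lid',(U.min()+U.max())/2,U.max()-U.min(),np.percentile(W,99.5)-.065)
"
```

```text
((447.712646484375, 435.0360107421875), (202.92959594726562, 20.61203956604004), 8.681774139404297)
mat ctr along u 0.5080516690896362 0.2029315915217706 v 0.2877918956162822
0.5085671502340613 0.28778586432068837
lid 0.5077964815586637 0.16103625169379826 0.28681794800309207
```

The lid is within 1 mm of the mat's centre. I'll lower it gently.

>>> {"fn": "drive_tool", "kwargs": {"moves": "0 0.01 0.001 0 1;0 0.022 0.001 0 1;0 0.034 0.001 0 1;0 0.043 0.001 0 1;0 0.049 0.001 0 1;0 0.053 0.001 0 1;0 0.055 0.001 0 1;0 0.056 0.001 0 1;0 0.056 0.001 0 1;0 0.056 0.001 0 1"}}

```text
t: 18.02
tcp_pos: [0.4634, 0.363, 0.0458]
ee_rot: [0.705, -0.705, -0.054, 0.053]
wrist_force: [0.1, -0.5, -3.3]
gripper_width: 0.0199
```

>>> {"fn": "drive_tool", "kwargs": {"moves": "0 0.0005 0 0 1;0 0.001 0 0 1;0 0.0015 0 0 1;0 0.002 0 0 1;0 0.0025 0 0 1;0 0.003 0 0 1;0 0.0035 0 0 1;0 0.004 0 0 1;0 0.004 0 0 1;0 0.004 0 0 1"}}

```text
t: 18.85
tcp_pos: [0.463, 0.3628, 0.0413]
ee_rot: [0.705, -0.705, -0.054, 0.054]
wrist_force: [-0.0, 0.3, -3.5]
gripper_width: 0.0196
```

```bash
python3 -c "
from h import *
plan([.4639,.3623,.0408],8.65)"
```

```text
tcp [0.463  0.3628 0.0413] head 8.71 t 18.85 w 0.0196 F [-0.0057  0.2878 -3.4986]
shift [ 0.0008  0.0005 -0.0007] turn 0.0010 q6 0.38
```

>>> {"fn": "drive_tool", "kwargs": {"moves": "0 0.0003 0 0 1;0 0.0005 0 0 1;0 0.0008 0 0 1;0 0.001 0 0 1;0 0.001 0 0 1;0 0.001 0 0 1;0 0.001 0 0 1;0 0.001 0 0 1;0 0.001 0 0 1;0 0.001 0 0 1"}}

```text
t: 19.68
tcp_pos: [0.4631, 0.3629, 0.0408]
ee_rot: [0.705, -0.705, -0.054, 0.054]
wrist_force: [-3.0, -1.7, 6.1]
gripper_width: 0.02
```

Force went from −3.5 to +6 N, so the lid is touching the mat. I'll release it.

>>> {"fn": "drive_tool", "kwargs": {"moves": "0 0 0 0 0.75;0 0 0 0 0.7;0 0 0 0 0.65;0 0 0 0 0.6;0 0 0 0 0.6;0 0 0 0 0.6;0 0 0 0 0.6;0 0 0 0 0.6;0 0 0 0 0.6;0 0 0 0 0.6"}}

```text
t: 20.52
tcp_pos: [0.4631, 0.3628, 0.0403]
ee_rot: [0.705, -0.705, -0.054, 0.054]
wrist_force: [-0.1, 0.6, -0.6]
gripper_width: 0.037
```

>>> {"fn": "drive_tool", "kwargs": {"moves": "0 -0.005 0 0 0.6;0 -0.015 0 0 0.6;0 -0.03 0 0 0.6;0 -0.06 0 0 0.6;0 -0.095 0 0 0.6;0 -0.13 0 0 0.6;0 -0.165 0 0 0.6;0 -0.2 -0.02 0 0.6;0 -0.23 -0.05 0 0.6;0 -0.24 -0.07 0 0.6"}}

```text
t: 21.35
tcp_pos: [0.4748, 0.2929, 0.2865]
ee_rot: [0.706, -0.704, -0.057, 0.051]
wrist_force: [0.6, 0.9, 0.3]
gripper_width: 0.0368
```

```bash
python3 -c "
from h import *
s=r.sense();f=r.grab_frame('wrist'); save(f,'w11.png'); f2=r.grab_frame('scene'); save(f2,'s11.png'); f3=r.grab_frame('side'); save(f3,'d11.png')
a=np.radians(8.65); u=np.array([np.cos(a),np.sin(a)]);v=np.array([-np.sin(a),np.cos(a)])
P=cloud(f,s);hsv=cv2.cvtColor(f['img'],cv2.COLOR_RGB2HSV);H,S,V=[hsv[...,i].astype(int) for i in range(3)]
m=(H>22)&(H<34)&(S>120)&(P[...,1]>.25)&(P[...,2]<.03);m[245:]=0; print(m.sum(),rect(P[m])); print(s['t'],s['tcp_pos'],s['qvel'])
m=(H>65)&(H<100)&(S>90)&(abs(P[...,2])<.02); m[245:]=0; print(m.sum(),rect(P[m]))
"
```

```text
13863 (((458.69488525390625, 357.959228515625), (166.23101806640625, 133.7324676513672), 8.604472160339355), array([0.0161, 0.0178, 0.0192]))
21.35 [0.4748 0.2929 0.2865] [-0.428  -0.23    0.1151  0.0111  0.1492 -0.405 ]
8330 (((605.9376220703125, 360.360107421875), (516.2412719726562, 201.1030731201172), 0.5447421669960022), array([0.0008, 0.0047, 0.0062]))
```

View pics/w11.png

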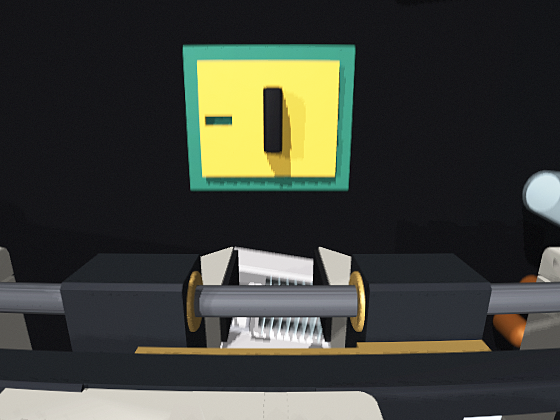

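View pics/s11.png

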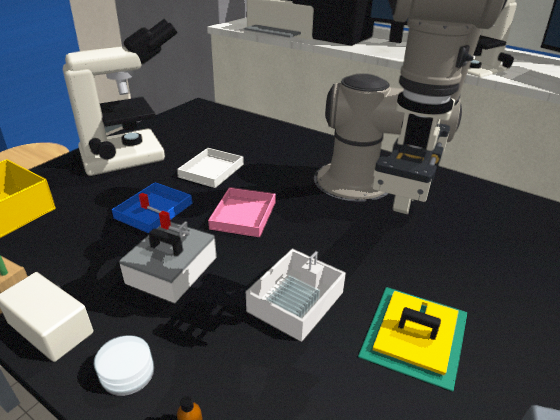

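View pics/d11.png

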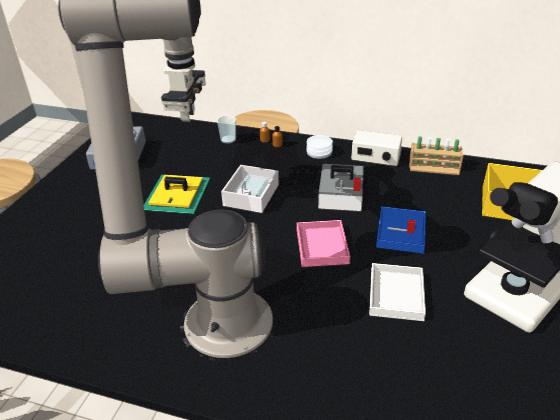

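All three pictures show the lid handle-up on the mat, the pin in the blue tray and the grey case untouched. The wrist view is blurred by motion, so I'll settle the arm and measure once more.

>>> {"fn": "drive_tool", "kwargs": {"moves": "0 0 0 0 0.6;0 0 0 0 0.6;0 0 0 0 0.6;0 0 0 0 0.6;0 0 0 0 0.6;0 0 0 0 0.6;0 0 0 0 0.6;0 0 0 0 0.6;0 0 0 0 0.6;0 0 0 0 0.6"}}

```text
t: 22.33
tcp_pos: [0.4736, 0.2936, 0.2803]
ee_rot: [0.705, -0.705, -0.054, 0.054]
wrist_force: [-0.5, -0.1, 0.5]
gripper_width: 0.0368
```

```bash
python3 -c "
from h import *
s=r.sense();f=r.grab_frame('wrist')
P=cloud(f,s);hsv=cv2.cvtColor(f['img'],cv2.COLOR_RGB2HSV);H,S,V=[hsv[...,i].astype(int) for i in range(3)]
m=(H>22)&(H<34)&(S>120)&(P[...,1]>.25)&(P[...,2]<.03);m[245:]=0; print(m.sum(),rect(P[m]))
m=(H>65)&(H<100)&(S>90)&(abs(P[...,2])<.02)&(P[...,0]<.6); m[245:]=0; n,l,st,c=cv2.connectedComponentsWithStats(m.astype(np.uint8)); m=l==1+st[1:,4].argmax(); print(m.sum(),rect(P[m]))
print(s['t'],np.abs(s['qvel']).max())
"
```

```text
14234 (((458.4023742675781, 360.91961669921875), (166.09884643554688, 134.28805541992188), 8.632131576538086), array([0.0164, 0.0179, 0.0192]))
8361 (((459.2480773925781, 360.5149841308594), (202.69371032714844, 172.0801544189453), 8.616666793823242), array([0.0032, 0.0048, 0.0062]))
22.3333 0.0033092027759771166
```

The lid centre is about 1 mm from the mat centre, and the yaws agree within 0.1°. I'm handing the job in.

```bash
python3 -c "
from plant import r
print(r.job_done())"
```

```text
the job is handed in; nothing more can be done
None
```

The yellow-lidded case is open, and the job was handed in at about 22 s of the 61 s allowed; it reports no verdict.

- **Pin:** I pulled it about 42–44 mm sideways out of the staple before lifting it. It now lies inside the blue tray, as seen in the scene and side pictures.
- **Lid:** I lifted it straight up and set it down handle up on the green mat. The wrist force was about 6 N at contact. In the last check the lid's centre was (0.4584, 0.3609) and the mat's was (0.4592, 0.3605), about 1 mm apart. Their yaws were 8.63° and 8.62°, and the lid's top was level at 18 mm, as expected.
- **Grey case:** In the last pictures it and its pin looked untouched. The arm stood still and clear of everything.

No check failed. One wrist picture was blurred by motion and put the lid about 3 mm off in y, so I settled the arm and took it again. In that last check the lid's outline came out 4–6 mm larger than its true size, which I put down to edge noise.

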